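Start a gauge pin edge-first and seat it in a tight bore

ROBOT

A 6-joint arm with a two-finger parallel gripper is mounted at the origin on a cart in front of the work surface, level with it; the furniture and walls round the work are solid. World frame = base frame: x ahead of the robot, y to its left, z up, the work surface at z = 0. Lengths are in m, angles in degrees, forces in N, time in s.
With the tool pointing down it reaches from about 0.375 to 0.75 m from the base axis. Payload 9 kg.
Tool frame: the origin (TCP) lies where the fingers leave the gripper's body, on its centre line; the fingertips stand 73 mm ahead of it and the grasp point (between the pads) lies 54 mm ahead of it (robot.tip_reach is the distance from the TCP to the fingertips, in m); z points along the fingers, y is the line along which they close (so a half turn about z gives the same grasp; the last joint's range is limited). The gripper opens to 85 mm and grips with 20 to 120 N. Pads are 22 mm wide; open, the fingers measure 114 mm over their backs; the gripper's body (76 mm by 85 mm) begins 54 mm behind the grasp point. The pads swing forward as they close: fully open they stand 13 mm farther back than shut.
Start: joints at [51.354, 5.964, 5.575, 89.605, 0, 77.527], TCP at [0.265, 0.539, 0.304] pointing down, gripper open.
Joint ranges: [-171.21, 171.21], [-48.23, 106.86], [-62.78, 66.21], [-105.2, 120.99], [-86.42, 89.51], [-180, 180]. Speed limits (degrees/s): [127.2, 127.2, 147.25, 180, 180, 180].

INTERFACE

Orientations are given as [roll, pitch, yaw] about the fixed x, y, z axes, in that order (R = Rz(yaw) Ry(pitch) Rx(roll)).
In Python, from plant import robot gives the robot as it stands. Calls block until the motion is done:
- robot.move_pose(position, orientation): joint-space move of the TCP to a pose.
- robot.line_to(position, vel=0.15, rotation=None, guard=None): straight line of the TCP; rotation=None keeps the orientation; vel is the mean speed in m/s. With guard (N) it stops when the force on the tool has changed by that much, and returns True; else False.
- robot.goto_joints(angles): joint-space move.
- robot.set_gripper(opening): finger opening in m; the grip force is fixed at half the most; returns when the fingers have stopped.
- robot.pause(seconds).
- robot.ik(position, orientation): joint angles nearest the present ones, or None.
- robot.observe(): the state.
- robot.grab_frame(name): name is "scene" or "top" or "wrist"; returns the picture (420x560x3 uint8, blue, green, red); there is no depth.
- robot.get_calibration(name): a dict with "vertical_fov" (degrees; the focal length in pixels is half the picture's height over the tangent of half this angle, whatever the lens; pixels are square), "cx", "cy" (the principal point, pixels), "rvec" (rotation vector, rad) and "tvec" (3), from world to camera coordinates, as OpenCV has them. Camera axes: x right, y down, z forward; pixel columns grow to the right and rows downward; lengths in m; the calibration is good to about 2 mm. A picture is of the moment at which its call begins: read the wrist's pose just before it. get_calibration takes no time and is no camera call; for the wrist camera it gives the pose at the moment of the call.
A pose or a line that the arm cannot do raises robot.IKError and nothing moves.
- robot.job_done(): hands the job in; it is judged then, once.
The state is a dict: "time": time; "q": joint angles; "qvel": joint speeds; "joint_torque": joint torques, N m; "tool_pos": TCP position; "tcp_rot": TCP orientation; "ft_force": force on the tool from outside, world axes, zero at the start; "torque": the same for the moment, N m; "gripper_width": finger opening in m; "gripper_force": force on a finger pad.
Only numpy, scipy, OpenCV 4.12 (cv2) and the standard library are available. Lean on these libraries where they do the work, as an engineer would, in place of code of your own. Each camera call takes 0.05 s, during which the arm holds its last target. There are 200 camera calls.

TASK

Take the thicker of the two gauge pins from the wooden holder and check the bore of the steel block with it: enter the pin tilted, lower edge first, then straighten it and slide it fully home until its collar lies on the block, and let go. Work gently by feel, never forcing the pin on the block (20 N at most on the way in), and leave the thin pin and the other things where they are.

Things in the scene. Friction and masses are not known exactly. Their poses are not given: they have to be found in the camera images.
- thick_pin_center (a point): centre of the thick steel gauge pin, 34 mm above its foot. 68 mm long, 130 to 210 g, standing upright (z up its axis) in the holder: sharp-edged round shank 24 mm in diameter, 30 mm long; above it a collar 34 mm in diameter, 4 mm thick; above that a square grip 22 x 22 mm, 34 mm long, its flat faces square to this point's x and y
- thick_pin_foot (a point): centre of the flat foot (lower end) of the thick pin, same axes
- thin_pin_center (a point): centre of the thin gauge pin, 34 mm above its foot; same shape and lengths, but shank 17 mm, collar 25 mm and square grip 15 mm; it stands in the other pocket and is to stay there
- holder: flat wooden holder 60 x 170 x 18 mm, fixed to the worktop, origin at the centre of its underside, long along its y; two round pockets 28 mm wide and 10 mm deep at y = +45 and -45 mm, in which the pins stand (which pin is in which varies)
- fixture: dark steel fixture plate 120 x 100 x 14 mm, fixed to the worktop, origin at the centre of its underside, z up. On it is clamped a steel block 64 x 64 x 40 mm with 9 mm high clamping feet at its +x and -x sides; the block was clamped by eye, up to 8 mm off the plate's middle along the plate's x and along its y (not measured). It hardly gives way when pushed
- bore_nominal (a point): point over the middle of the fixture plate, at the height of the block's top face (54 mm above the worktop), axes as the plate. The block's vertical bore, sharp-edged, 25.5 mm in diameter and 36 mm deep, is in the middle of the block, so the centre of its mouth lies at this height but up to 8 mm off this point along x and along y
- magnifier_spot (a point): a small black loupe standing on the worktop, 36 mm wide and 32 mm high, point at half height; a bystander
- marker_spot (a point): a black marker pen lying on the worktop between holder and fixture, 128 mm long and 16 mm thick; a bystander
- anvil_spot_mid (a point): a dark mushroom-shaped spot anvil standing on the worktop, 45 mm wide and 52 mm high, point at half height; a bystander
There are look-alikes about, which are no part of the job. Of the things that look like the fixture, the larger one is meant.

How it is judged (in metres and radians):
On the way, in this order (a step that is already met when the one before it is completed fails the run):
1. the thick pin is lifted clear of the holder (height (world z) of thick_pin_foot above 0.03 m), for 0.2 s.
2. the thick pin, tilted by more than 0.1 rad (6 degrees), has its lower edge in the bore: the centre of its foot is at or below the block's top face and within 24 mm of the nominal bore centre (angle between thick_pin_foot's own z axis and vertical above 0.1 rad and z of thick_pin_foot in the frame of bore_nominal between -0.02 and 0 m and horizontal distance between thick_pin_foot and bore_nominal below 0.024 m), for 0.1 s.
At the end, for the whole second after the job is handed in: the thick pin stands upright (within 4 degrees) in the bore with its foot at least 28 mm below the block's top face (collar on the block to within 2 mm) and within 14 mm of the nominal bore centre; the thin pin still stands in its pocket (z of thick_pin_foot in the frame of bore_nominal below -0.028 m and horizontal distance between thick_pin_foot and bore_nominal below 0.014 m and angle between thick_pin_foot's own z axis and vertical below 0.07 rad and height (world z) of thin_pin_center below 0.05 m); the robot touches nothing.
It fails at once if the thick pin is pressed on the block or fixture with more than 20 N before it is nearly home (foot less than 26 mm below the block's top face) (contact force between thick_pin and fixture above 20 N and z of thick_pin_foot in the frame of bore_nominal above -0.026 m).
It fails at once if the thick pin is pressed on the block or fixture with more than 30 N at any time (contact force between thick_pin and fixture above 30 N).
It fails at once if the thin pin is taken or knocked over (moved more than 20 mm) (distance of thin_pin_center from where it was at the start of the episode above 0.02 m).
It fails at once if the loupe, the marker or the spot anvil is moved by more than 20 mm (distance of any of magnifier_spot, marker_spot, anvil_spot_mid from where it was at the start of the episode above 0.02 m).
It also fails if it takes over 72 s, if anything falls off the work surface, if the arm or the gripper's body presses on something with over 40 N, if the wrist force passes 120 N, or if a joint passes its speed limit or range.

## Working session

There is one attempt and no reset: what is moved stays moved. The work goes in short steps, each a Python script; the robot and the scene stay as the last script left them, time stands still between calls to the robot, and variables do not carry over. Pictures are saved under pics/ and viewed, at most 10 in all, crops included, and the job is handed in when it is done.

```bash
mkdir -p pics; ls; python3 - <<'E'
from plant import robot
import cv2
for n in ("top","scene"):
    cv2.imwrite(f"pics/{n}0.png",robot.grab_frame(n)); print(n,robot.get_calibration(n))
o=robot.observe(); print(o)
E
```

```text
pics
top {'vertical_fov': 48.13251907212215, 'cx': 275.13867870516793, 'cy': 211.7255853574383, 'rvec': array([ 2.16165098, -2.17974937,  0.07572562]), 'tvec': array([-0.0168264 ,  0.45653004,  1.14054633])}
scene {'vertical_fov': 48.44263971895944, 'cx': 283.8252822885202, 'cy': 208.39508065794874, 'rvec': array([ 0.94099197, -2.35575273,  1.16199813]), 'tvec': array([0.32303455, 0.25903116, 0.72828594])}
{'time': 0.1, 'q': array([5.13534680e+01, 5.99572621e+00, 5.53201397e+00, 8.96063608e+01,
       1.14375170e-03, 7.75276933e+01]), 'qvel': array([ 0.0775525 , -0.01254354,  0.08746336, -0.01526458,  0.02586486,
       -0.0192785 ]), 'joint_torque': array([ 7.87075289e-03, -5.58207071e+01,  5.04720747e+01,  1.29298907e-02,
       -1.56191650e-04, -5.85683395e-07]), 'tool_pos': array([0.2644983 , 0.53830868, 0.30319943]), 'tcp_rot': array([-1.79931828e+02, -1.62502624e-02,  1.53825764e+02]), 'ft_force': array([0.21627699, 0.09894871, 1.19851235]), 'torque': array([-0.0433882 ,  0.00327653,  0.00118692]), 'gripper_force': 0.0, 'gripper_width': 0.08544565493000399}
```

View pics/top0.png

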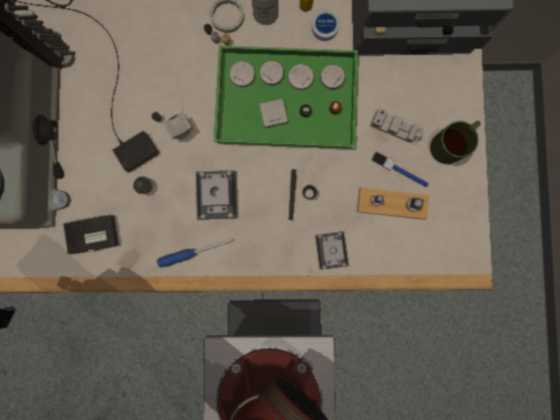

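View pics/scene0.png

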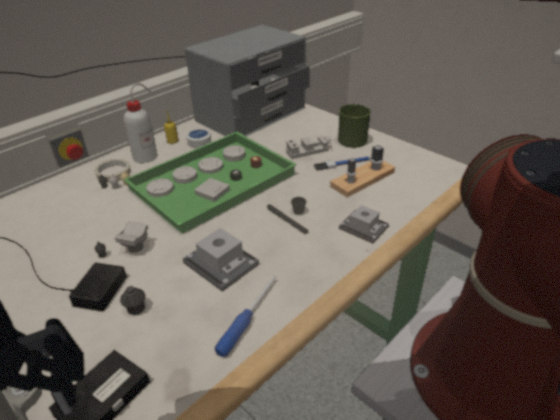

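The top view shows the large fixture at about (216,195), the holder at (393,204) with the thick pin at its right end (415,204) and the thin pin at (377,200). The marker is at (293,195) and the loupe at (310,192). The scene view agrees: the thick pin is the farther one (377,157).

```bash
cat > h.py <<'E'
from plant import robot
import numpy as np, cv2
from scipy.spatial.transform import Rotation as R
def rayhit(cal,uv,z):
    f=210/np.tan(np.radians(cal["vertical_fov"])/2)
    M=cv2.Rodrigues(np.array(cal["rvec"],float))[0]; t=np.array(cal["tvec"]).ravel()
    d=M.T@np.array([(uv[0]-cal["cx"])/f,(uv[1]-cal["cy"])/f,1]); c=-M.T@t
    return c+d*(z-c[2])/d[2]
def proj(cal,P):
    f=210/np.tan(np.radians(cal["vertical_fov"])/2)
    K=np.array([[f,0,cal["cx"]],[0,f,cal["cy"]],[0,0,1]])
    return cv2.projectPoints(np.array([P],float),cal["rvec"],cal["tvec"],K,None)[0].ravel()
E
python3 - <<'E'
from h import *
c=robot.get_calibration("top")
for n,uv,z in [("thick",(416,204),.076),("thin",(377,200),.076),("fixc",(216,195),.014),("blk",(215,190),.054),("fix TL",(198,172),.014),("TR",(236,171),.014),("BL",(196,218),.014),("BR",(237,217),.014),("anv",(143,185),.03),("marker a",(293,171),.01),("marker b",(292,219),.01),
 ("hTL",(361,188),.018),("hBL",(359,211),.018),("hTR",(429,195),.018),("hBR",(427,219),.018),("cup",(455,143),.08),("brush",(405,172),.01)]:
    print(n,rayhit(c,uv,z).round(3))
w=robot.get_calibration("wrist"); o=robot.observe()
M=cv2.Rodrigues(w["rvec"])[0]; cp=-M.T@w["tvec"]
T=R.from_euler("xyz",o["tcp_rot"],degrees=True).as_matrix()
print("cam in tool",T.T@(cp-o["tool_pos"]), "camaxes in tool\n",(T.T@M.T).round(3), w)
im=robot.grab_frame("top")
a=cv2.resize(im[160:230,180:250],(400,400),interpolation=cv2.INTER_CUBIC)
b=cv2.resize(im[165:235,355:425+10][:,:70],(400,400),interpolation=cv2.INTER_CUBIC)
b=cv2.resize(im[170:240,360:430],(400,400),interpolation=cv2.INTER_CUBIC)
cv2.imwrite("pics/crop.png",np.hstack([a,b]))
E
```

```text
thick [ 0.467 -0.351  0.076]
thin [ 0.477 -0.26   0.076]
fixc [0.5   0.126 0.014]
blk [0.507 0.123 0.054]
fix TL [0.558 0.172 0.014]
TR [0.56  0.076 0.014]
BL [0.443 0.176 0.014]
BR [0.445 0.074 0.014]
anv [0.525 0.305 0.03 ]
marker a [ 0.559 -0.066  0.01 ]
marker b [ 0.439 -0.062  0.01 ]
hTL [ 0.513 -0.233  0.018]
hBL [ 0.456 -0.227  0.018]
hTR [ 0.494 -0.4    0.018]
hBR [ 0.435 -0.393  0.018]
cup [ 0.61  -0.446  0.08 ]
brush [ 0.554 -0.345  0.01 ]
cam in tool [ 0.08221851  0.00035657 -0.07004612] camaxes in tool
 [[ 0.    -0.947 -0.32 ]
 [ 1.     0.    -0.001]
 [ 0.001 -0.32   0.947]] {'vertical_fov': 67.40144563477745, 'cx': 274.38802384840835, 'cy': 214.51304789747476, 'rvec': array([-2.42234611, -1.50907805, -0.24574758]), 'tvec': array([-0.59955722, -0.04185368,  0.38097359])}
```

View pics/crop.png

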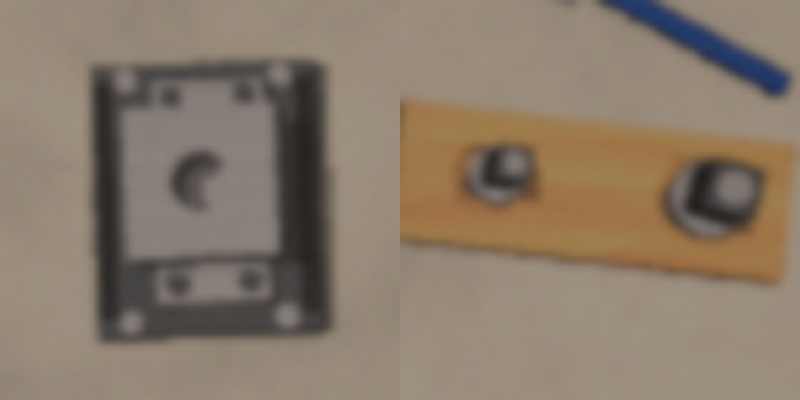

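```bash
cat >> h.py <<'E'
def look(n):
    cal=robot.get_calibration("wrist"); im=robot.grab_frame("wrist")
    cv2.imwrite(f"pics/{n}.png",im); np.save(f"pics/{n}.npy",cal,allow_pickle=True); return cal,im
def bar(*v): print(*[np.round(x,4) for x in v])
E
python3 - <<'E'
from h import *
robot.move_pose([0.507,0.123,0.23],[180,0,174]); robot.pause(.2)
look("w_fix")
robot.move_pose([0.465,-0.355,0.23],[180,0,174]); robot.pause(.2)
look("w_pin")
o=robot.observe(); bar(o["time"],o["tool_pos"],o["tcp_rot"],o["ft_force"],o["q"],robot.tip_reach)
a=cv2.imread("pics/w_fix.png");b=cv2.imread("pics/w_pin.png")
E
```

```text
4.175 [ 0.4654 -0.3544  0.2301] [-1.799975e+02  5.000000e-03  1.740608e+02] [-0.0965  0.0449  0.0612] [-5.00920e+01  3.23860e+00 -4.95110e+00  8.18050e+01  1.70000e-03
 -4.41527e+01] 0.0726
```

View pics/w_fix.png

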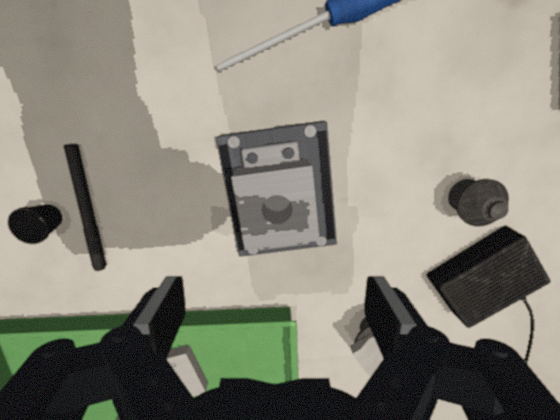

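View pics/w_pin.png

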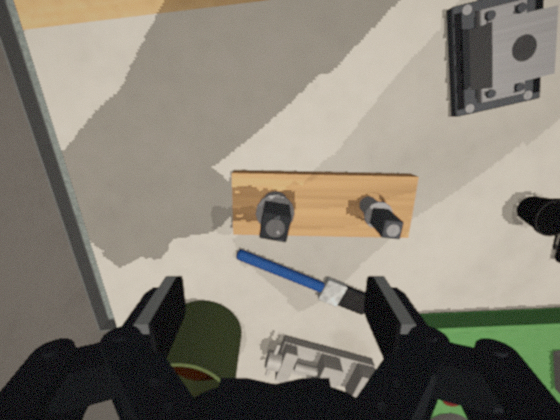

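The fixture view shows the bore at about (277,209). The pin view shows the thick pin's grip top at about (275,228) and the thin pin at (390,228). I'll enlarge both.

```bash
python3 - <<'E'
from h import *
a=cv2.imread("pics/w_fix.png")[160:260,227:327];b=cv2.imread("pics/w_pin.png")[165:265,230:330]
cv2.imwrite("pics/crop2.png",np.hstack([cv2.resize(x,(400,400),interpolation=cv2.INTER_CUBIC) for x in(a,b)]))
E
```

```text
(no output)
```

View pics/crop2.png

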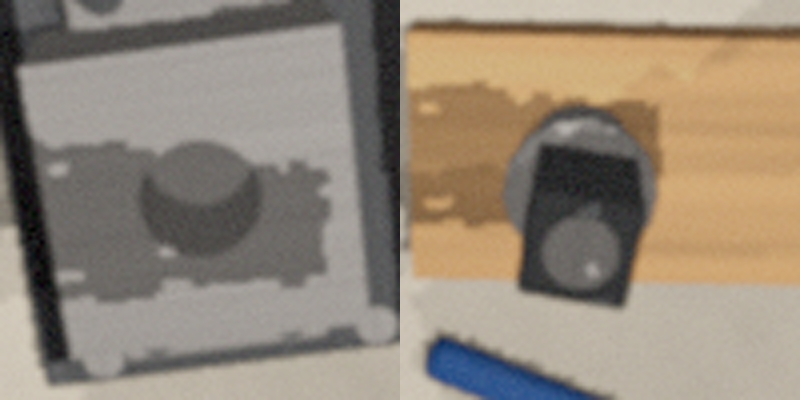

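```bash
python3 - <<'E'
from h import *
cf=np.load("pics/w_fix.npy",allow_pickle=True).item(); cp=np.load("pics/w_pin.npy",allow_pickle=True).item()
F=lambda u,v:(226.6+u/4,159.6+v/4); P=lambda u,v:(229.6+(u-400)/4,164.6+v/4)
bar("bore",rayhit(cf,F(201,199),.054))
B=[rayhit(cf,F(*p),.054) for p in [(20,65),(340,25),(368,340),(68,362)]]; bar(*B,"mean",np.mean(B,0))
t=robot.get_calibration("top"); bar("bore top cam",rayhit(t,(214.9,191.7),.054),"thick top cam",rayhit(t,(418.9,203.2),.076))
c=rayhit(cp,P(580,253),.076);l=rayhit(cp,P(520,290),.076);r=rayhit(cp,P(624,306),.076);bar("pin top",c,l,r,np.linalg.norm(l-r),np.degrees(np.arctan2(*(l-r)[1::-1])))
l=rayhit(cp,P(541,145),.042);r=rayhit(cp,P(640,160),.042);bar("grip base",l,r,np.linalg.norm(l-r),np.degrees(np.arctan2(*(l-r)[1::-1])))
bar("collar",rayhit(cp,P(580,180),.040))
for ch in ([514-400,400],):pass
E
```

```text
Traceback (most recent call last):
  File "h.py", line 16, in bar
    def bar(*v): print(*[np.round(x,4) for x in v])
                         ~~~~~~~~^^^^^
numpy._core._exceptions._UFuncNoLoopError: ufunc 'multiply' did not contain a loop with signature matching types (dtype('<U4'), dtype('float64')) -> None
```

```bash
sed -i 's/^def bar.*/def bar(*v): print(*[x if isinstance(x,str) else np.round(x,4) for x in v])/' h.py; python3 - <<'E'
from h import *
cf=np.load("pics/w_fix.npy",allow_pickle=True).item(); cp=np.load("pics/w_pin.npy",allow_pickle=True).item()
F=lambda u,v:(226.6+u/4,159.6+v/4); P=lambda u,v:(229.6+(u-400)/4,164.6+v/4)
bar("bore",rayhit(cf,F(201,199),.054))
B=[rayhit(cf,F(*p),.054) for p in [(20,65),(340,25),(368,340),(68,362)]]; bar(*B,"mean",np.mean(B,0))
t=robot.get_calibration("top"); bar("bore top cam",rayhit(t,(214.9,191.7),.054),"thick top cam",rayhit(t,(418.9,203.2),.076))
c=rayhit(cp,P(580,253),.076);l=rayhit(cp,P(520,290),.076);r=rayhit(cp,P(624,306),.076);bar("pin top",c,l,r,np.linalg.norm(l-r),np.degrees(np.arctan2(*(l-r)[1::-1])))
l=rayhit(cp,P(541,145),.042);r=rayhit(cp,P(640,160),.042);bar("grip base",l,r,np.linalg.norm(l-r),np.degrees(np.arctan2(*(l-r)[1::-1])))
bar("collar",rayhit(cp,P(580,180),.040))
E
```

```text
bore [0.5038 0.1261 0.054 ]
[0.4724 0.0932 0.054 ] [0.471  0.1568 0.054 ] [0.5389 0.1583 0.054 ] [0.5374 0.094  0.054 ] mean [0.5049 0.1256 0.054 ]
bore top cam [0.5031 0.1234 0.054 ] thick top cam [ 0.4685 -0.3578  0.076 ]
pin top [ 0.4698 -0.3545  0.076 ] [ 0.4762 -0.3667  0.076 ] [ 0.4816 -0.3471  0.076 ] 0.0203 -105.3885
grip base [ 0.4575 -0.3615  0.042 ] [ 0.463  -0.3408  0.042 ] 0.0214 -104.8907
collar [ 0.4668 -0.3541  0.04  ]
```

```bash
cat >> h.py <<'E'
L=0.110; YAW=165
R0=R.from_euler("xyz",[180,0,YAW],degrees=True)
U=R0.apply([1,0,0]); V=R0.apply([0,1,0])   # tilt (low-edge) and across directions
def pose(foot,tilt):
    r=R0*R.from_euler("y",-tilt,degrees=True)
    return np.array(foot)-r.apply([0,0,L]), r.as_euler("xyz",degrees=True)
def foot():
    o=robot.observe(); r=R.from_euler("xyz",o["tcp_rot"],degrees=True); z=r.apply([0,0,1])
    return o["tool_pos"]+L*z, np.degrees(np.arccos(-z[2])), o["ft_force"], o["time"]
E
python3 - <<'E'
from h import *
p=[.470,-.355]
robot.move_pose([*p,.19],[180,0,YAW])
bar("stop",robot.line_to([*p,.118],vel=.08,guard=8))
bar(foot(),) if 0 else bar(*foot())
robot.set_gripper(0.0)
o=robot.observe(); bar(o["gripper_width"],o["gripper_force"],o["tool_pos"],o["tcp_rot"],o["ft_force"])
robot.line_to([*p,.26],vel=.12); robot.pause(.3)
o=robot.observe(); bar(o["gripper_width"],o["gripper_force"],o["tool_pos"],o["ft_force"],o["torque"],o["time"])
look("grip")
for t in (0,14):
    print(robot.ik(*pose([.5036,.1253,.09],t)))
E
```

```text
Traceback (most recent call last):
  File "h.py", line 16, in bar
    def bar(*v): print(*[x if isinstance(x,str) else np.round(x,4) for x in v])
                                                     ~~~~~~~~^^^^^
numpy._core._exceptions._UFuncOutputCastingError: Cannot cast ufunc 'multiply' output from dtype('float64') to dtype('bool') with casting rule 'same_kind'
```

```bash
sed -i 's/^def bar.*/def bar(*v): print(*[x if isinstance(x,(str,bool,np.bool_)) else np.round(x,4) for x in v],flush=True)/' h.py
python3 - <<'E'
from h import *
p=[.470,-.355]
bar(*foot())
robot.set_gripper(0.0)
o=robot.observe(); bar(o["gripper_width"],o["gripper_force"],o["tool_pos"],o["tcp_rot"],o["ft_force"])
if o["gripper_width"]>.018:
    robot.line_to([*p,.26],vel=.12); robot.pause(.3)
    o=robot.observe(); bar(o["gripper_width"],o["gripper_force"],o["tool_pos"],o["ft_force"],o["torque"],o["time"])
look("grip")
for t in (0,14):
    print(robot.ik(*pose([.5036,.1253,.09],t)))
E
```

```text
[ 0.4703 -0.3554  0.0086] 0.0562 [ 0.1917  0.1095 -0.6706] 5.5083
0.0209 59.0774 [ 0.4701 -0.3551  0.1183] [-1.79985e+02  2.40000e-02  1.65001e+02] [ 0.6446 -0.6831  1.403 ]
0.0212 58.6223 [ 0.4699 -0.3549  0.2597] [ 0.1242  0.4457 -0.7212] [-0.0068  0.0057 -0.0651] 7.7417
[ -0.48974806  -7.92757788 -18.9697308   78.95784708   0.
  14.51025194]
[  2.28654742 -27.07679356 -36.0523709   67.63350999  -4.12239239
  16.80240304]
```

View pics/grip.png

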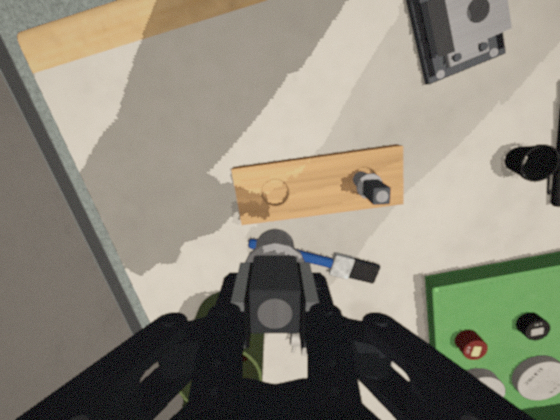

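The pin is held square in the fingers, its top at about (274,312), and the left pocket is empty. The thin pin is undisturbed. Next I move over the bore and tilt.

```bash
cat >> h.py <<'E'
C0=np.array([.5036,.1253,0]); T=14; ZT=.054
def go(a,b,z,tilt,vel=.02,guard=None):
    """foot centre at a along U, b along V from C0, z above block top"""
    p,rpy=pose(C0+a*U+b*V+[0,0,ZT+z],tilt); return robot.line_to(p,vel=vel,rotation=rpy,guard=guard)
def loc():
    f,t,F,tm=foot(); d=f-C0; return np.array([d@U,d@V,f[2]-ZT])*1e3,t,F@np.array([U,V,[0,0,1]]).T,tm
E
python3 - <<'E'
from h import *
o=robot.observe(); c=robot.get_calibration("wrist"); r=R.from_euler("xyz",o["tcp_rot"],degrees=True)
for dx in (0,.002): bar(dx,proj(c,o["tool_pos"]+r.apply([dx,0,L-.068])))
robot.move_pose(*pose(C0-.003*U+[0,0,.12],T))
go(-.003,0,.012,T,vel=.08); robot.pause(.4); bar(*loc())
cal,im=look("hover"); cv2.imwrite("pics/hoverc.png",cv2.resize(im[130:380,150:400],(600,600),interpolation=cv2.INTER_CUBIC))
bar("bore proj",proj(cal,[*C0[:2],.054]),"foot proj",proj(cal,foot()[0]))
E
```

```text
0 [273.864 314.272]
0.002 [273.8614 310.2304]
[-3.1378  0.0281 12.2209] 14.0178 [-0.1715  0.5984 -0.6624] 10.7833
bore proj [274.0205 231.3675] foot proj [274.0421 246.7116]
```

View pics/hoverc.png

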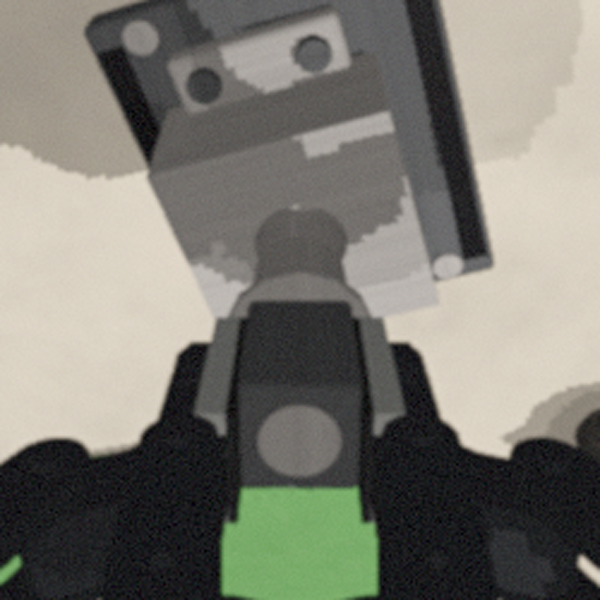

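The bore's rim shows just ahead of the shank, about (301,250) in the crop, within 1–2 mm of the estimate. Now I lower by feel.

```bash
python3 - <<'E'
from h import *
go(-.003,0,.005,T,vel=.03); robot.pause(.3); bar(*loc())
s=go(-.003,0,.0010,T,vel=.008,guard=3); robot.pause(.2); bar("down",s,*loc())
if not s:
    for sg in (1,-1):
        s=go(-.003,sg*.005,.0010,T,vel=.006,guard=3); bar("perp",s,*loc()); 
        go(-.003,0,.0010,T,vel=.015); robot.pause(.2); bar(*loc())
E
```

```text
[-3.0701  0.0436  5.1378] 14.0103 [-0.435  -0.8967 -1.3894] 11.5167
down False [-3.0699  0.025   1.1008] 14.0093 [-0.1144 -0.005  -1.25  ] 12.3667
perp True [-2.8098  2.7217  0.4776] 13.9747 [-2.2    -1.8276  0.2665] 12.9667
[-2.858   0.0325  0.8589] 13.9835 [ 0.5881  0.0791 -1.3209] 13.525
perp True [-3.3252 -3.5562  1.3432] 14.0447 [0.0395 2.2872 2.6074] 14.1667
[-2.8245 -0.0594  0.7781] 13.9774 [ 0.4673 -0.3132 -1.902 ] 14.7667
```

```bash
python3 - <<'E'
from h import *
b=-.0004
go(-.003,b,.001,T,vel=.01); robot.pause(.3); bar(*loc())
s=go(.004,b,.001,T,vel=.006,guard=3); bar("U",s,*loc()); robot.pause(.2); bar(*loc())
E
```

```text
[-2.9995 -0.3905  1.0089] 14.0003 [-0.495  -0.2623 -1.9075] 15.3167
U True [ 0.6093 -0.2239  1.1009] 14.0711 [-2.5322  1.4127  1.4112] 16.05
[ 0.7024 -0.274   0.8186] 14.0438 [-3.2214  2.0342  1.1254] 16.25
```

```bash
python3 - <<'E'
from h import *
b=-.0003
go(-.0008,b,.001,T,vel=.01); robot.pause(.2); bar(*loc())
s=go(-.0008,b,-.0022,T,vel=.006,guard=4); bar("down",s,*loc()); robot.pause(.4); bar(*loc())
E
```

```text
[-0.3646 -0.4367  0.5754] 13.9465 [-0.1441  0.1818 -1.3586] 16.825
down False [-0.7896 -0.3024 -2.2169] 13.9989 [-0.6146  0.8479 -2.3884] 17.5083
[-0.814  -0.2906 -2.1696] 14.0016 [ 0.2301 -0.0606 -0.9499] 17.9083
```

```bash
python3 - <<'E'
from h import *
b=-.0003
for t,a,z in ((10,-.0006,-.0025),(6,-.0004,-.0028),(3,-.0002,-.003),(0,0,-.0032)):
    s=go(a,b,z,t,vel=.012,guard=5); robot.pause(.2); bar(t,s,*loc())
    if s: break
else:
    for z in (-.006,-.010):
        s=go(0,b,z,0,vel=.01,guard=5); robot.pause(.2); bar(z,s,*loc())
        if s: break
E
```

```text
10 False [-0.5106 -0.2344 -2.4806] 10.0113 [-1.1298 -0.0748 -1.284 ] 18.875
6 False [-0.3184 -0.2537 -2.7766] 6.0112 [-0.6375 -0.3996 -1.5624] 19.8417
3 False [-0.1232 -0.2682 -2.9941] 3.008 [ 0.1601 -0.4113 -2.3327] 20.65
0 False [ 0.0117 -0.2616 -3.1577] 0.0165 [-0.7575  1.1184 -1.6033] 21.4667
-0.006 False [ 0.0287 -0.2608 -6.0094] 0.0046 [-0.0171  1.1482 -2.0845] 22.1
-0.01 False [  0.0182  -0.2631 -10.022 ] 0.0027 [-1.3664  0.7388 -2.6207] 22.85
```

```bash
python3 - <<'E'
from h import *
a,b=-.0001,-.0002
for z in (-.015,-.020,-.025,-.0285,-.033):
    s=go(a,b,z,0,vel=.01 if z>-.03 else .006,guard=5); robot.pause(.2); l=loc(); bar(z,s,*l)
    if s: break
E
```

```text
-0.015 False [ -0.0661  -0.19   -14.9986] 0.0029 [ 0.1777  0.425  -0.8439] 23.7
-0.02 False [ -0.073   -0.213  -19.9824] 0.0039 [-1.0228  0.3532 -1.7282] 24.55
-0.025 False [ -0.0859  -0.2179 -24.9886] 0.0021 [-0.6357  0.0799 -1.9155] 25.4
-0.0285 False [ -0.0697  -0.1753 -28.4901] 0.0037 [ 0.0901  0.1759 -1.4597] 26.1
-0.033 True [ -0.1632  -0.2388 -29.9081] 0.0121 [ 0.6887 -0.2853  5.9787] 26.7167
```

The collar touches at 29.9 mm depth. I release and withdraw.

```bash
python3 - <<'E'
from h import *
robot.set_gripper(.05)
p=robot.observe()["tool_pos"]
s=robot.line_to(p+[0,0,.10],vel=.06,guard=6); bar(s); robot.pause(.3)
cal,im=look("end"); cv2.imwrite("pics/endc.png",cv2.resize(im[100:350,150:400],(500,500)))
bar(*loc()); bar(proj(cal,C0+[0,0,.092]),proj(cal,C0+[0,0,.058]))
E
```

```text
False
[ 0.6442 -0.4183 69.0185] 0.0762 [0.6925 0.4166 0.0985] 29.275
[274.7434 229.7172] [274.7375 214.6257]
```

View pics/endc.png

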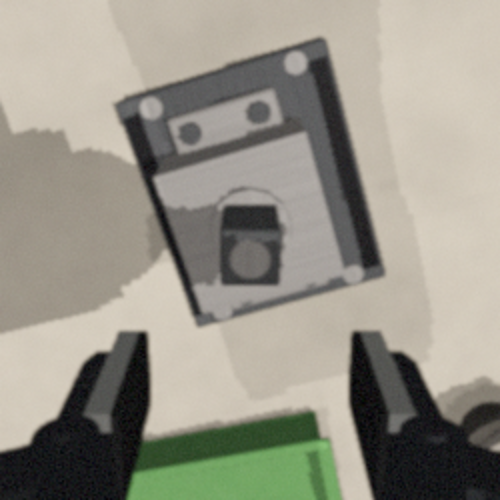

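The pin stands upright with its collar on the block: grip top at (250,259) in the crop, which is full-frame (275,229.5), matching the seated prediction (274.7,229.7). The gripper is clear.

```bash
python3 -c "
from plant import robot
print(robot.job_done())"
```

```text
the job is handed in; nothing more can be done
None
```

The thick pin went into the bore tilted, was straightened and slid home until its collar touched the block (29.9 mm deep, about 6 N felt), then released; I handed the job in at about 29 s, but no verdict was shown.

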